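Find the fuller of two oxide jars by lifting and hold it over the bowl

TASK

The two green jars with red caps on the wooden board look the same, but one is clearly heavier: lift them one at a time well clear of the board (about 10 cm) for a second to feel which it is, standing a jar back upright where it stood on the board, set down rather than dropped, before taking the other. Then, with the lighter jar back in its place, hold the heavier one upright and still a few centimetres above the middle of the white pouring bowl, without touching the bowl, and finish while still holding it there: do not put it down or let go. Leave the brown jar, the clear cup and the small glaze tile alone.

Things in the scene. Friction and masses are not known exactly. Their poses are not given: they have to be found in the camera images.
- jar_p: one of two green jars with red screw caps, alike in looks, weighing between 0.13 and 0.61 kg, the heavier by at least 0.15 kg; closed, rigid and round: body 52 mm in diameter up to 53 mm high, cap 49 mm in diameter from there to the top at 66 mm. Origin at the centre of its underside, z up along the jar. Stands on the wooden board, with at least 30 mm free all round up to its top. Which of the two is the heavier changes from start to start and can only be felt
- jar_q: the other of the two green jars with red caps, same size and origin as jar_p
- bowl: white pouring bowl, 110 mm in diameter at the rim, 62 mm high, loose on the bench with the powder in it fixed. Origin at the centre of its underside, z up
- brown_jar: bystander: red-brown jar with a black cap, 52 mm in diameter, 70 mm high, origin at the centre of its underside; not to be disturbed
- cup: bystander: clear plastic cup, 72 mm in diameter at the rim, 70 mm high, light, origin at the centre of its underside; not to be disturbed
- tile: bystander: small L-shaped ochre glaze test tile, foot 37 x 25 mm, 76 mm high, origin at the centre of its underside; not to be disturbed
- board: fixed wooden ware board on the bench that both jars stand on, 190 x 360 x 12 mm, long side along its y, origin at the centre of its underside (its top is 12 mm above the bench)
Not all that is in view belongs to the job. Leave any orange look-alike of the jar_p alone.

How it is judged (in metres and radians):
On the way, in this order (a step that is already met when the one before it is completed fails the run):
1. the lighter jar is lifted in the fingers, its underside more than 5 cm above the board, while the heavier (known by its weight on the board, over 3.2 N) stands on the board (((height (world z) of jar_p above 0.062 m and contact force between the fingers and jar_p above 0.5 N and contact force between board and jar_q above 3.2 N and height (world z) of jar_q below 0.018 m) or (height (world z) of jar_q above 0.062 m and contact force between the fingers and jar_q above 0.5 N and contact force between board and jar_p above 3.2 N and height (world z) of jar_p below 0.018 m))), for 0.3 s.
2. both jars stand on the board, upright, let go, within 6 cm of where they stood (height (world z) of each of jar_p, jar_q below 0.018 m and angle between each of jar_p, jar_q's own z axis and vertical below 0.1 rad and distance of each of jar_p, jar_q from where it was at the start of the episode below 0.06 m and contact force between each of the fingers, the arm and jar_p below 0.1 N and contact force between each of the fingers, the arm and jar_q below 0.1 N), for 0.2 s.
3. the heavier jar is lifted in the fingers, its underside more than 5 cm above the board, while the lighter (under 3.2 N on the board) stands there (((height (world z) of jar_q above 0.062 m and contact force between the fingers and jar_q above 0.5 N and contact force between board and jar_p between 0.5 and 3.2 N) or (height (world z) of jar_p above 0.062 m and contact force between the fingers and jar_p above 0.5 N and contact force between board and jar_q between 0.5 and 3.2 N))), for 0.3 s.
At the end, for the whole second after the job is handed in: the heavier jar is held still in the fingers, within 11 degrees of upright, within 4 cm of the bowl's axis, its underside 68 to 180 mm above the bench, touching neither bowl nor other jar; the lighter stands upright on the board, let go, within 6 cm of its start; the bowl stands upright on the bench (((horizontal distance between jar_q and bowl below 0.04 m and height (world z) of jar_q between 0.068 and 0.18 m and angle between jar_q's own z axis and vertical below 0.2 rad and linear speed of jar_q below 0.03 m/s and contact force between the fingers and jar_q above 0.5 N and contact force between bowl and jar_q below 0.1 N and contact force between board and jar_p between 0.5 and 3.2 N and height (world z) of jar_p below 0.018 m and angle between jar_p's own z axis and vertical below 0.1 rad and distance of jar_p from where it was at the start of the episode below 0.06 m and contact force between each of the fingers, the arm and jar_p below 0.1 N and linear speed of jar_p below 0.02 m/s) or (horizontal distance between jar_p and bowl below 0.04 m and height (world z) of jar_p between 0.068 and 0.18 m and angle between jar_p's own z axis and vertical below 0.2 rad and linear speed of jar_p below 0.03 m/s and contact force between the fingers and jar_p above 0.5 N and contact force between bowl and jar_p below 0.1 N and contact force between board and jar_q between 0.5 and 3.2 N and height (world z) of jar_q below 0.018 m and angle between jar_q's own z axis and vertical below 0.1 rad and distance of jar_q from where it was at the start of the episode below 0.06 m and contact force between each of the fingers, the arm and jar_q below 0.1 N and linear speed of jar_q below 0.02 m/s)) and contact force between jar_p and jar_q below 0.1 N and height (world z) of bowl below 0.006 m and angle between bowl's own z axis and vertical below 0.1 rad); the arm keeps its last pose, push and grip.
It fails at once if the bowl is shifted by more than 3 cm (distance of bowl from where it was at the start of the episode above 0.03 m).
It fails at once if the heavier or the lighter jar touches the bowl with more than 1 N (contact force between bowl and jar_q above 1 N or contact force between bowl and jar_p above 1 N).
It fails at once if a jar is tipped by more than 35 degrees (angle between any of jar_p, jar_q's own z axis and vertical above 0.6 rad).
It fails at once if a jar is let go more than 2 cm above the board ((height (world z) of jar_p above 0.032 m and contact force between the fingers and jar_p below 0.05 N) or (height (world z) of jar_q above 0.032 m and contact force between the fingers and jar_q below 0.05 N)).
It fails at once if the brown jar, the cup or the tile is shifted by more than 3 cm or knocked over (distance of any of brown_jar, cup, tile from where it was at the start of the episode above 0.03 m or angle between any of brown_jar, cup, tile's own z axis and vertical above 0.5 rad).
It also fails if it takes over 72 s, if anything falls off the work surface, if the arm or the gripper's body presses on something with over 40 N, if the wrist force passes 120 N, or if a joint passes its speed limit or range.

ROBOT

A 7-joint arm with a two-finger parallel gripper is mounted at the origin on a cart in front of the work surface, level with it; the furniture and walls round the work are solid. World frame = base frame: x ahead of the robot, y to its left, z up, the work surface at z = 0. Lengths are in m, angles in degrees, forces in N, time in s.
With the tool pointing down it reaches from about 0.4 to 0.85 m from the base axis. Payload 4.5 kg.
Tool frame: the origin (TCP) lies on the centre line of the jaws, within the pads' length; the fingertips stand 11 mm ahead of it and the grasp point (between the pads) lies 8 mm behind it; x points along the fingers, z is the direction in which the jaws open and shut, and the axes are right-handed (so a half turn about x gives the same grasp; the last joint's range is limited). The gripper opens to 88 mm and grips with 3 to 60 N. Pads are 18 mm wide; open, the fingers measure 123 mm over their backs; the gripper's body (75 mm by 187 mm) begins 45 mm behind the grasp point.
Start: joints at [1.937, 39.483, -11.15, 89.685, 9.013, 51.709, -12.324], TCP at [0.625, 0, 0.25] pointing down, gripper open.
Joint ranges: [-172.22, 172.22], [-26.19, 119.32], [-84.43, 86.54], [7.71, 146.69], [-57.33, 237.33], [2.42, 119.75], [-152.13, 152.13]. Speed limits (degrees/s): [147.25, 147.25, 180, 180, 180, 180, 180].

INTERFACE

Orientations are given as a 3x3 rotation matrix whose columns are the frame's x, y, z axes.
In Python, from plant import ctrl gives the robot as it stands. The module is installed in compiled form; this text tells all that it offers.
- The arm moves only by the tool step_arm, never from a script. Its argument "steps" is a list of rows, each an object of numbers: "tx", "ty", "tz": the shift along the world's x, y, z in units of 0.02 m (1.0 is 0.02 m); "turn": the turn about the world's z in units of 90 degrees (1.0 is 90 degrees); "gripper": the gripper's target within -1 to 1 (shut at 1, half-way at 0, fully open at -1). In form: [{"tx": .., "ty": .., "tz": .., "turn": .., "gripper": ..}, ...]. A call has 1 to 8 rows; each row shifts and turns the pose as measured when the row begins; what a row does not reach is not made up. A row lasts 1/10 s, in which the tool goes at most 50 mm and 8.59 degrees, less where a joint would pass 70% of its speed; a pose out of reach is approached as far as the arm can. A call with a number of a shift or a turn outside -1 to 1 is refused whole. A call with a gripper value outside its range is refused whole. The fingers move at their own pace and stop on an object; the grip force is fixed at half the most. Time passes only in rows, so rows that do not move let the fingers close. It gives the time, the measured TCP pose, the force and the opening at its end, in the units of the state.
- ctrl.get_obs(): the state, without advancing time (a new reading comes with each control period).
- ctrl.grab_frame(name): name is "scene" or "side" or "wrist"; returns the picture (384x512x3 uint8, blue, green, red); there is no depth.
- ctrl.get_calibration(name): a dict with "K" (3x3 intrinsics, pixels), "cam_to_world" (4x4, takes a point from camera to world coordinates). Camera axes: x right, y down, z forward; pixel columns grow to the right and rows downward; lengths in m; the calibration is good to about 2 mm. The wrist camera is an equidistant fisheye: a pixel r from the principal point sees the ray r / f radians off the axis. A picture is of the moment at which its call begins: read the wrist's pose just before it. get_calibration takes no time and is no camera call; for the wrist camera it gives the pose at the moment of the call.
- ctrl.job_done(): hands the job in, once; it reports no verdict.
The state is a dict: "time_s": time; "joint_positions": joint angles; "qvel": joint speeds; "effort": joint torques, N m; "tool_pos": TCP position; "tcp_rot": TCP orientation; "contact_force": force on the tool from outside, world axes, zero at the start; "moment": the same for the moment, N m; "opening": opening from 0.0 (shut) to 1.0 (fully open).
Only numpy, scipy, OpenCV 4.12 (cv2) and the standard library are available. Lean on these libraries where they do the work, as an engineer would, in place of code of your own. Each camera call takes 0.05 s, during which the arm holds its last target. There are 200 camera calls.

## Working session

There is one attempt and no reset: what is moved stays moved. The work goes in short steps, Python scripts to look and compute and a tool call to move; the robot and the scene stay as the last step left them, time stands still between calls to the robot, and variables do not carry over. Pictures are saved under pics/ and viewed, about 8 in all and at most 12, crops included, and the job is handed in when it is done.

Besides the shell and the picture viewer there is one more tool, called as name(argument=value, ...), one argument or row to a line, values as JSON. step_arm: Moves the arm, as the interface text tells. Shifts and turns lie within -1 to 1; 1 stands for 0.02 m of shift or 90 degrees of turn. Its arguments: {"type":"object","properties":{"steps":{"type":"array"}},"required":["steps"]}

```bash
mkdir -p pics; cat > h.py <<'E'
import numpy as np,cv2
from plant import ctrl
def ray(cal,u,v):
    K=cal["K"];T=np.array(cal["cam_to_world"])
    d=T[:3,:3]@np.linalg.inv(np.array(K))@np.array([u,v,1.]);return T[:3,3],d
def onz(cal,u,v,z):
    o,d=ray(cal,u,v);return o+d*(z-o[2])/d[2]
E
python3 - <<'E'
from h import *
for n in("scene","side"):
    im=ctrl.grab_frame(n);cv2.imwrite(f"pics/{n}0.png",im);c=ctrl.get_calibration(n);np.savez(f"{n}.npz",**{k:c[k] for k in("K","cam_to_world")})
    print(n,np.round(c["cam_to_world"],3).tolist())
o=ctrl.get_obs();print(o["time_s"],np.round(o["tcp_rot"],2).tolist(),o["opening"],o["contact_force"])
E
```

```text
scene [[0.886, -0.336, 0.32, 0.187], [-0.464, -0.623, 0.63, -0.505], [-0.012, -0.706, -0.708, 0.757], [0.0, 0.0, 0.0, 1.0]]
side [[-0.772, -0.421, 0.477, 0.042], [-0.636, 0.5, -0.588, 0.674], [0.009, -0.757, -0.654, 0.654], [0.0, 0.0, 0.0, 1.0]]
0.1 [[-0.0, -0.0, 1.0], [-0.0, 1.0, 0.0], [-1.0, -0.0, -0.0]] 0.9999200762644991 [ 0.05937325 -0.56023668  0.40841782]
```

View pics/scene0.png

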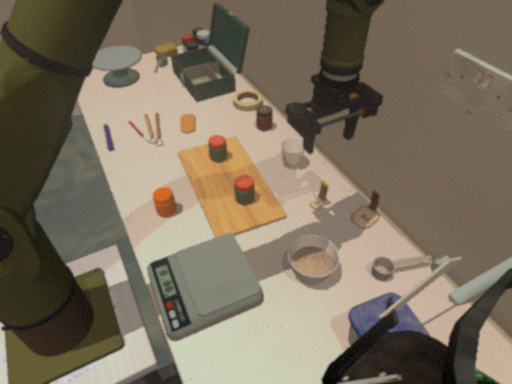

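View pics/side0.png

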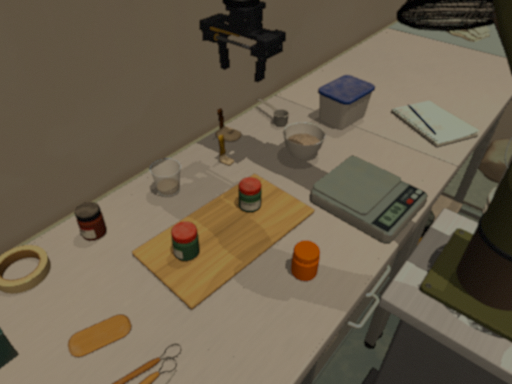

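The scene view shows:
- green/red jars at (218,148) and (245,190)
- orange look-alike at (164,202), rejected
- brown jar at (264,118), rejected
- bowl at (313,260), cup at (292,152) and tile at (320,195)

The side view shows the jars at (185,240) and (250,193), the bowl at (303,142) and the orange jar at (306,260).

```bash
python3 - <<'E'
from h import *
C={n:np.load(n+".npz") for n in("scene","side")}
seeds={"scene":{"A":(218,143),"B":(245,183)},"side":{"A":(184,231),"B":(250,185)}}
crops=[]
for n in C:
    im=cv2.imread(f"pics/{n}0.png");h=cv2.cvtColor(im,cv2.COLOR_BGR2HSV)
    m=(((h[...,0]<5)|(h[...,0]>168))&(h[...,1]>130)&(h[...,2]>70)).astype(np.uint8)
    k,l,s,c=cv2.connectedComponentsWithStats(m)
    for i in range(1,k):
        if s[i,4]>40: print(n,s[i].tolist(),c[i].round(1),onz(C[n],*c[i],.0735).round(4))
    for q,(u,v) in seeds[n].items(): crops.append(cv2.resize(im[v-30:v+40,u-40:u+40],(320,280),interpolation=cv2.INTER_CUBIC))
pts={"scene":{"bowlL":(288,250),"bowlR":(340,250),"brown":(264,111),"cup":(293,143),"tile":(322,186)},"side":{"bowlL":(283,134),"bowlR":(325,134),"brown":(89,212),"cup":(167,168),"tile":(222,138)}}
for n in pts:
  for q,p in pts[n].items(): print(n,q,onz(C[n],*p,.062 if 'bowl' in q else .07).round(3))
for n,(u,v) in (("scene",(313,258)),("side",(303,142))):
    im=cv2.imread(f"pics/{n}0.png");crops.append(cv2.resize(im[v-35:v+35,u-40:u+40],(320,280),interpolation=cv2.INTER_CUBIC))
a=np.vstack([np.hstack(crops[i:i+2]) for i in(0,4)]);cv2.imwrite("pics/crop1.png",a)
E
```

```text
side [240, 188, 19, 6, 42] [249.8 191.1] [0.4725 0.1522 0.0735]
side [173, 233, 23, 10, 56] [184.9 238.9] [0.4777 0.336  0.0735]
scene bowlL [ 0.481 -0.092  0.062]
scene bowlR [ 0.581 -0.145  0.062]
scene brown [0.688 0.392 0.07 ]
scene cup [0.683 0.213 0.07 ]
scene tile [0.655 0.031 0.07 ]
side bowlL [ 0.56  -0.087  0.062]
side bowlR [ 0.477 -0.157  0.062]
side brown [0.681 0.407 0.07 ]
side cup [0.671 0.208 0.07 ]
side tile [0.659 0.037 0.07 ]
```

View pics/crop1.png

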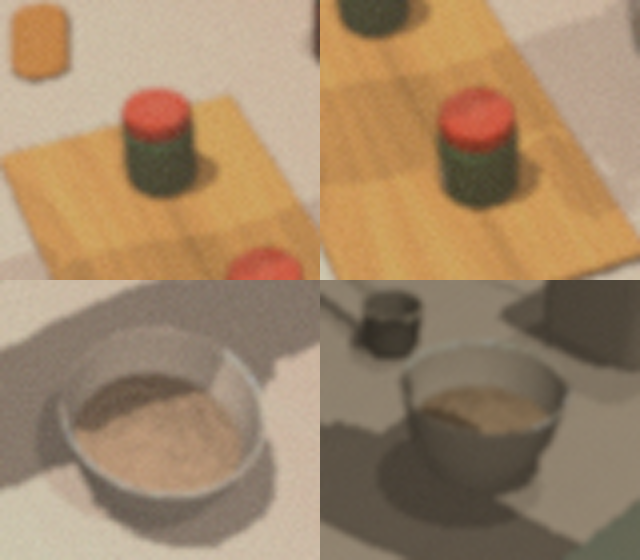

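The crop confirms both green jars have red caps on the board, and shows the bowl clearly. I'll refine the caps with a looser mask.

```bash
python3 - <<'E'
from h import *
for n in("scene","side"):
    C=np.load(n+".npz");im=cv2.imread(f"pics/{n}0.png");b,g,r=[im[...,i].astype(int) for i in range(3)]
    m=((r-g>55)&(abs(g-b)<38)&(r>100)).astype(np.uint8)
    k,l,s,c=cv2.connectedComponentsWithStats(m)
    for i in range(1,k):
        if s[i,4]>80: print(n,s[i].tolist(),c[i].round(1),onz(C,*c[i],.0735).round(4))
E
```

```text
scene [208, 135, 18, 13, 176] [216.4 140.9] [0.4945 0.3206 0.0735]
scene [234, 175, 20, 16, 237] [243.6 182.4] [0.4864 0.1328 0.0735]
scene [156, 196, 16, 20, 149] [164.8 208.3] [0.2818 0.1429 0.0735]
side [239, 177, 22, 16, 259] [249.8 184.5] [0.4867 0.1351 0.0735]
side [172, 222, 25, 19, 381] [183.8 230.7] [0.4948 0.3226 0.0735]
```

Both views agree within 2 mm: A at (0.4945, 0.3216) and B at (0.4865, 0.134). I'll take B first.

step_arm(
  steps=[
    {"tx": -1, "ty": 0.95, "gripper": -1},
    {"tx": -1, "ty": 0.95, "gripper": -1},
    {"tx": -1, "ty": 0.95, "gripper": -1},
    {"tx": -1, "ty": 0.95, "gripper": -1},
    {"tx": -1, "ty": 0.95, "gripper": -1},
    {"tx": -1, "ty": 0.95, "gripper": -1},
    {"tx": -1, "ty": 0.95, "gripper": -1},
    {"gripper": -1},
  ],
)

```text
invalid input
```

step_arm(
  steps=[
    {"tx": -1, "ty": 0.95, "tz": 0, "turn": 0, "gripper": -1},
    {"tx": -1, "ty": 0.95, "tz": 0, "turn": 0, "gripper": -1},
    {"tx": -1, "ty": 0.95, "tz": 0, "turn": 0, "gripper": -1},
    {"tx": -1, "ty": 0.95, "tz": 0, "turn": 0, "gripper": -1},
    {"tx": -1, "ty": 0.95, "tz": 0, "turn": 0, "gripper": -1},
    {"tx": -1, "ty": 0.95, "tz": 0, "turn": 0, "gripper": -1},
    {"tx": -1, "ty": 0.95, "tz": 0, "turn": 0, "gripper": -1},
    {"tx": 0, "ty": 0, "tz": 0, "turn": 0, "gripper": -1},
  ],
)

```text
time_s: 0.9
tool_pos: [0.4767, 0.135, 0.2457]
tcp_rot: [[-0.008, 0.003, 1.0], [-0.002, 1.0, -0.003], [-1.0, -0.002, -0.008]]
contact_force: [-0.2, -0.0, -0.5]
opening: 1.003
```

step_arm(
  steps=[
    {"tx": 0.5, "ty": -0.05, "tz": -1, "turn": 0, "gripper": -1},
    {"tx": 0, "ty": 0, "tz": -1, "turn": 0, "gripper": -1},
    {"tx": 0, "ty": 0, "tz": -1, "turn": 0, "gripper": -1},
    {"tx": 0, "ty": 0, "tz": -1, "turn": 0, "gripper": -1},
    {"tx": 0, "ty": 0, "tz": -1, "turn": 0, "gripper": -1},
    {"tx": 0, "ty": 0, "tz": -1, "turn": 0, "gripper": -1},
    {"tx": 0, "ty": 0, "tz": 0, "turn": 0, "gripper": -1},
    {"tx": 0, "ty": 0, "tz": 0, "turn": 0, "gripper": -1},
  ],
)

```text
time_s: 1.7
tool_pos: [0.4915, 0.1301, 0.1213]
tcp_rot: [[-0.003, 0.006, 1.0], [-0.005, 1.0, -0.006], [-1.0, -0.005, -0.003]]
contact_force: [0.6, -0.2, 1.0]
opening: 1.003
```

```bash
python3 - <<'E'
from h import *
for n in("scene","wrist"): cv2.imwrite(f"pics/{n}1.png",ctrl.grab_frame(n))
a,b=[cv2.imread(f"pics/{n}1.png") for n in("scene","wrist")]
cv2.imwrite("pics/m1.png",np.hstack([cv2.resize(a[100:250,150:350],(400,300)),cv2.resize(b,(400,300))]))
o=ctrl.get_obs();print(o["tool_pos"],o["contact_force"])
E
```

```text
[0.4915998  0.13028103 0.12181405] [-0.25633123 -0.29321398 -0.44064387]
```

View pics/m1.png

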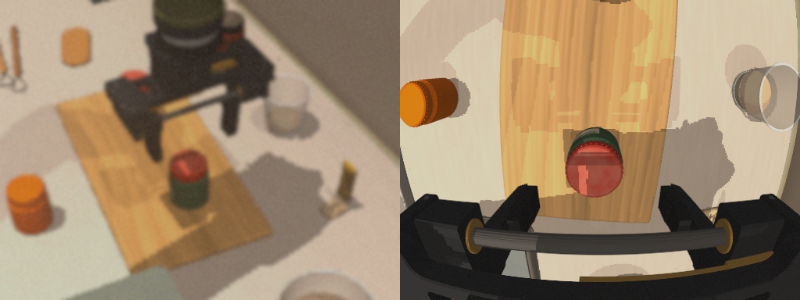

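Scene crop: the jaws straddle jar B, whose cap is at about (190,163) in the crop. Wrist: cap B at about (594,163) between the fingers, slightly right of the mid-line. I'll check the offset by fisheye ray.

```bash
cat >> h.py <<'E'
def capwrist(f,z=.0775):
    c=ctrl.get_calibration("wrist");K=np.array(c["K"]);T=np.array(c["cam_to_world"])
    im=ctrl.grab_frame("wrist");cv2.imwrite(f,im);b,g,r=[im[...,i].astype(int) for i in range(3)]
    m=((r-g>55)&(abs(g-b)<38)&(r>100)).astype(np.uint8)
    k,l,s,ce=cv2.connectedComponentsWithStats(m)
    for i in range(1,k):
        if s[i,4]<300: continue
        x,y=(ce[i,0]-K[0,2])/K[0,0],(ce[i,1]-K[1,2])/K[1,1];t=np.hypot(x,y)
        d=T[:3,:3]@np.array([np.sin(t)*x/t,np.sin(t)*y/t,np.cos(t)])
        print(s[i].tolist(),(T[:3,3]+d*(z-T[2,3])/d[2]).round(4))
    o=ctrl.get_obs();print(o["time_s"],o["tool_pos"].round(4),o["contact_force"].round(2),np.round(o["effort"],2),o["opening"])
E
python3 -c "
from h import *
capwrist('pics/w2.png')"
```

```text
[212, 181, 74, 72, 4010] [0.4867 0.1381 0.0775]
1.85 [0.4917 0.1305 0.1221] [0.1  0.27 0.39] [ 5.000e-02 -4.675e+01 -5.000e-02 -7.140e+00 -2.000e-02  0.000e+00
  0.000e+00] 1.0029225605983574
```

step_arm(
  steps=[
    {"tx": -0.25, "ty": 0.25, "tz": 0, "turn": 0, "gripper": -1},
    {"tx": 0, "ty": 0, "tz": 0, "turn": 0, "gripper": -1},
    {"tx": 0, "ty": 0, "tz": -1, "turn": 0, "gripper": -1},
    {"tx": 0, "ty": 0, "tz": -1, "turn": 0, "gripper": -1},
    {"tx": 0, "ty": 0, "tz": -1, "turn": 0, "gripper": -1},
    {"tx": 0, "ty": 0, "tz": -0.4, "turn": 0, "gripper": -1},
    {"tx": 0, "ty": 0, "tz": -0.4, "turn": 0, "gripper": -1},
    {"tx": 0, "ty": 0, "tz": 0, "turn": 0, "gripper": -1},
  ],
)

```text
time_s: 2.65
tool_pos: [0.4894, 0.1385, 0.0487]
tcp_rot: [[0.009, 0.004, 1.0], [0.001, 1.0, -0.004], [-1.0, 0.001, 0.009]]
contact_force: [-0.4, 0.0, -0.5]
opening: 1.0
```

step_arm(
  steps=[
    {"tx": -0.1, "ty": -0.15, "tz": -0.5, "turn": 0, "gripper": -1},
    {"tx": 0, "ty": 0, "tz": 0, "turn": 0, "gripper": -1},
    {"tx": 0, "ty": 0, "tz": 0, "turn": 0, "gripper": -1},
  ],
)

```text
time_s: 2.95
tool_pos: [0.4882, 0.1355, 0.0392]
tcp_rot: [[0.012, 0.004, 1.0], [0.002, 1.0, -0.004], [-1.0, 0.002, 0.012]]
contact_force: [-0.5, -0.9, 0.1]
opening: 1.0
```

step_arm(
  steps=[
    {"tx": 0, "ty": 0, "tz": 0, "turn": 0, "gripper": 1},
    {"tx": 0, "ty": 0, "tz": 0, "turn": 0, "gripper": 1},
    {"tx": 0, "ty": 0, "tz": 0, "turn": 0, "gripper": 1},
    {"tx": 0, "ty": 0, "tz": 0, "turn": 0, "gripper": 1},
    {"tx": 0, "ty": 0, "tz": 0, "turn": 0, "gripper": 1},
    {"tx": 0, "ty": 0, "tz": 0, "turn": 0, "gripper": 1},
    {"tx": 0, "ty": 0, "tz": 0, "turn": 0, "gripper": 1},
    {"tx": 0, "ty": 0, "tz": 0, "turn": 0, "gripper": 1},
  ],
)

```text
time_s: 3.75
tool_pos: [0.4887, 0.1356, 0.0402]
tcp_rot: [[0.013, 0.004, 1.0], [0.002, 1.0, -0.004], [-1.0, 0.003, 0.013]]
contact_force: [0.2, 0.3, -0.1]
opening: 0.589
```

step_arm(
  steps=[
    {"tx": 0, "ty": 0, "tz": 0.3, "turn": 0, "gripper": 1},
    {"tx": 0, "ty": 0, "tz": 0.6, "turn": 0, "gripper": 1},
    {"tx": 0, "ty": 0, "tz": 0.8, "turn": 0, "gripper": 1},
    {"tx": 0, "ty": 0, "tz": 0.8, "turn": 0, "gripper": 1},
    {"tx": 0, "ty": 0, "tz": 0.8, "turn": 0, "gripper": 1},
    {"tx": 0, "ty": 0, "tz": 0.8, "turn": 0, "gripper": 1},
    {"tx": 0, "ty": 0, "tz": 0.6, "turn": 0, "gripper": 1},
    {"tx": 0, "ty": 0, "tz": 0.3, "turn": 0, "gripper": 1},
  ],
)

```text
time_s: 4.55
tool_pos: [0.487, 0.1346, 0.1482]
tcp_rot: [[0.012, 0.004, 1.0], [0.001, 1.0, -0.004], [-1.0, 0.001, 0.012]]
contact_force: [0.2, -0.1, -2.5]
opening: 0.585
```

step_arm(
  steps=[
    {"tx": 0, "ty": 0, "tz": 0, "turn": 0, "gripper": 1},
    {"tx": 0, "ty": 0, "tz": 0, "turn": 0, "gripper": 1},
    {"tx": 0, "ty": 0, "tz": 0, "turn": 0, "gripper": 1},
    {"tx": 0, "ty": 0, "tz": 0, "turn": 0, "gripper": 1},
    {"tx": 0, "ty": 0, "tz": 0, "turn": 0, "gripper": 1},
    {"tx": 0, "ty": 0, "tz": 0, "turn": 0, "gripper": 1},
    {"tx": 0, "ty": 0, "tz": 0, "turn": 0, "gripper": 1},
    {"tx": 0, "ty": 0, "tz": 0, "turn": 0, "gripper": 1},
  ],
)

```text
time_s: 5.35
tool_pos: [0.4858, 0.1341, 0.1475]
tcp_rot: [[0.009, 0.004, 1.0], [0.0, 1.0, -0.004], [-1.0, 0.0, 0.009]]
contact_force: [-0.3, -0.4, -1.6]
opening: 0.583
```

```bash
python3 -c "
from h import *
F=[]
for i in range(6):
    a=ctrl.grab_frame('side');F.append(ctrl.get_obs()['contact_force'])
cv2.imwrite('pics/s3.png',a[50:300,100:350]);print(np.round(F,2),np.mean(F,0),ctrl.get_obs()['tool_pos'],ctrl.get_obs()['opening'])"
```

```text
[[ 0.72  0.19 -2.25]
 [ 0.24 -0.45 -2.28]
 [-0.41 -1.   -2.54]
 [ 0.54 -0.33 -1.27]
 [ 0.38 -0.41 -1.57]
 [-0.04 -0.29 -1.99]] [ 0.239874   -0.38274358 -1.982187  ] [0.48593321 0.13413416 0.14766529] 0.5879874801895421
```

View pics/s3.png

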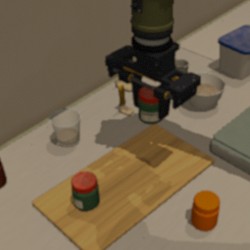

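Jar B weighs about 2.0 N, so it looks like the lighter one; the side view shows it upright in the jaws. Now to set it back.

step_arm(
  steps=[
    {"tx": 0.1, "ty": 0.05, "tz": -0.4, "turn": 0, "gripper": 1},
    {"tx": 0, "ty": 0, "tz": -0.8, "turn": 0, "gripper": 1},
    {"tx": 0, "ty": 0, "tz": -0.8, "turn": 0, "gripper": 1},
    {"tx": 0, "ty": 0, "tz": -0.8, "turn": 0, "gripper": 1},
    {"tx": 0, "ty": 0, "tz": -0.8, "turn": 0, "gripper": 1},
    {"tx": 0, "ty": 0, "tz": -0.4, "turn": 0, "gripper": 1},
    {"tx": 0, "ty": 0, "tz": 0, "turn": 0, "gripper": 1},
    {"tx": 0, "ty": 0, "tz": 0, "turn": 0, "gripper": 1},
  ],
)

```text
time_s: 6.45
tool_pos: [0.4898, 0.1362, 0.0628]
tcp_rot: [[0.013, 0.004, 1.0], [0.002, 1.0, -0.004], [-1.0, 0.002, 0.013]]
contact_force: [0.2, -1.1, -0.8]
opening: 0.586
```

step_arm(
  steps=[
    {"tx": 0, "ty": 0, "tz": -0.5, "turn": 0, "gripper": 1},
    {"tx": 0, "ty": 0, "tz": -0.3, "turn": 0, "gripper": 1},
    {"tx": 0, "ty": 0, "tz": -0.15, "turn": 0, "gripper": 1},
    {"tx": 0, "ty": 0, "tz": -0.1, "turn": 0, "gripper": 1},
    {"tx": 0, "ty": 0, "tz": 0, "turn": 0, "gripper": 1},
    {"tx": 0, "ty": 0, "tz": 0, "turn": 0, "gripper": 1},
  ],
)

```text
time_s: 7.05
tool_pos: [0.4911, 0.1366, 0.0416]
tcp_rot: [[0.016, 0.004, 1.0], [0.003, 1.0, -0.004], [-1.0, 0.003, 0.016]]
contact_force: [-1.2, 0.2, -1.8]
opening: 0.587
```

step_arm(
  steps=[
    {"tx": -0.1, "ty": 0, "tz": -0.08, "turn": 0, "gripper": 1},
    {"tx": 0, "ty": 0, "tz": -0.05, "turn": 0, "gripper": 1},
    {"tx": 0, "ty": 0, "tz": 0, "turn": 0, "gripper": 1},
  ],
)

```text
time_s: 7.35
tool_pos: [0.4896, 0.1368, 0.0407]
tcp_rot: [[0.018, 0.004, 1.0], [0.004, 1.0, -0.004], [-1.0, 0.004, 0.018]]
contact_force: [-1.0, -0.4, -2.2]
opening: 0.582
```

step_arm(
  steps=[
    {"tx": 0, "ty": 0, "tz": -0.15, "turn": 0, "gripper": 1},
    {"tx": 0, "ty": 0, "tz": -0.1, "turn": 0, "gripper": 1},
    {"tx": 0, "ty": 0, "tz": 0, "turn": 0, "gripper": 1},
  ],
)

```text
time_s: 7.65
tool_pos: [0.49, 0.1369, 0.0406]
tcp_rot: [[0.023, 0.004, 1.0], [0.004, 1.0, -0.004], [-1.0, 0.004, 0.023]]
contact_force: [0.2, -0.6, -1.1]
opening: 0.587
```

z has stopped at 0.0406, the grasp height, so the jar is on the board. Releasing.

step_arm(
  steps=[
    {"tx": 0, "ty": 0, "tz": 0, "turn": 0, "gripper": -1},
    {"tx": 0, "ty": 0, "tz": 0, "turn": 0, "gripper": -1},
    {"tx": 0, "ty": 0, "tz": 0, "turn": 0, "gripper": -1},
    {"tx": 0, "ty": 0, "tz": 0, "turn": 0, "gripper": -1},
    {"tx": 0, "ty": 0, "tz": 0, "turn": 0, "gripper": -1},
    {"tx": 0, "ty": 0, "tz": 0, "turn": 0, "gripper": -1},
    {"tx": 0, "ty": 0, "tz": 0, "turn": 0, "gripper": -1},
    {"tx": 0, "ty": 0, "tz": 0, "turn": 0, "gripper": -1},
  ],
)

```text
time_s: 8.45
tool_pos: [0.4901, 0.137, 0.0398]
tcp_rot: [[0.022, 0.004, 1.0], [0.004, 1.0, -0.004], [-1.0, 0.005, 0.022]]
contact_force: [0.6, 0.2, -0.6]
opening: 1.003
```

step_arm(
  steps=[
    {"tx": 0, "ty": 0, "tz": 0.5, "turn": 0, "gripper": -1},
    {"tx": 0, "ty": 0, "tz": 1, "turn": 0, "gripper": -1},
    {"tx": 0, "ty": 0, "tz": 1, "turn": 0, "gripper": -1},
    {"tx": 0, "ty": 0, "tz": 1, "turn": 0, "gripper": -1},
    {"tx": 0, "ty": 0, "tz": 1, "turn": 0, "gripper": -1},
    {"tx": 0, "ty": 0, "tz": 0.5, "turn": 0, "gripper": -1},
    {"tx": 0, "ty": 0, "tz": 0, "turn": 0, "gripper": -1},
    {"tx": 0, "ty": 0, "tz": 0, "turn": 0, "gripper": -1},
  ],
)

```text
time_s: 9.25
tool_pos: [0.4892, 0.1363, 0.1466]
tcp_rot: [[0.023, 0.004, 1.0], [0.004, 1.0, -0.004], [-1.0, 0.004, 0.023]]
contact_force: [-0.1, -0.7, -0.4]
opening: 1.0
```

```bash
python3 -c "
from h import *
capwrist('pics/w4.png')
F=[]
for i in range(5):
    a=ctrl.grab_frame('side');F.append(ctrl.get_obs()['contact_force'])
cv2.imwrite('pics/s4.png',a);print(np.mean(F,0),ctrl.get_obs()['tcp_rot'].round(3).tolist())
b,g,r=[a[...,i].astype(int) for i in range(3)]
m=((r-g>55)&(abs(g-b)<38)&(r>100)).astype(np.uint8)
k,l,s,c=cv2.connectedComponentsWithStats(m);C=np.load('side.npz')
for i in range(1,k):
    if s[i,4]>80: print(s[i].tolist(),onz(C,*c[i],.0735).round(4))
"
```

```text
[221, 179, 66, 64, 3182] [0.4895 0.1392 0.0775]
9.3 [0.4891 0.1363 0.1463] [ 1.02 -0.34  0.27] [ 3.000e-02 -4.601e+01 -2.200e-01 -8.030e+00 -2.000e-02 -9.000e-02
 -0.000e+00] 0.9998727294874258
[-0.27979962 -0.06003032 -0.33858675] [[0.021, 0.004, 1.0], [0.003, 1.0, -0.004], [-1.0, 0.003, 0.021]]
[238, 178, 21, 15, 222] [0.4905 0.1374 0.0735]
[171, 221, 26, 22, 401] [0.4941 0.3235 0.0735]
```

B stands within 4 mm of its start; its net weight was about 1.7–2 N. Now A.

step_arm(
  steps=[
    {"tx": 0, "ty": 1, "tz": 0, "turn": 0, "gripper": -1},
    {"tx": 0, "ty": 1, "tz": 0, "turn": 0, "gripper": -1},
    {"tx": 0, "ty": 1, "tz": 0, "turn": 0, "gripper": -1},
    {"tx": 0, "ty": 1, "tz": 0, "turn": 0, "gripper": -1},
    {"tx": 0, "ty": 1, "tz": 0, "turn": 0, "gripper": -1},
    {"tx": 0, "ty": 1, "tz": 0, "turn": 0, "gripper": -1},
    {"tx": 0, "ty": 1, "tz": 0, "turn": 0, "gripper": -1},
    {"tx": 0, "ty": 1, "tz": 0, "turn": 0, "gripper": -1},
  ],
)

```text
time_s: 10.35
tool_pos: [0.4867, 0.2968, 0.1415]
tcp_rot: [[0.014, 0.01, 1.0], [-0.005, 1.0, -0.01], [-1.0, -0.004, 0.014]]
contact_force: [0.0, -0.3, 0.1]
opening: 1.002
```

step_arm(
  steps=[
    {"tx": 0, "ty": 0.5, "tz": 0, "turn": 0, "gripper": -1},
    {"tx": 0, "ty": 0, "tz": 0, "turn": 0, "gripper": -1},
    {"tx": 0, "ty": 0, "tz": 0, "turn": 0, "gripper": -1},
  ],
)

```text
time_s: 10.65
tool_pos: [0.4855, 0.3095, 0.1402]
tcp_rot: [[0.012, 0.006, 1.0], [-0.004, 1.0, -0.006], [-1.0, -0.004, 0.012]]
contact_force: [-0.4, 0.8, -0.0]
opening: 1.0
```

```bash
python3 -c "
from h import *
capwrist('pics/w5.png')"
```

```text
[232, 164, 69, 67, 3522] [0.4937 0.3246 0.0775]
10.7 [0.4855 0.3094 0.1402] [-0.37 -0.86  1.5 ] [-1.100e-01 -5.154e+01  2.000e-01 -1.048e+01  1.000e-02 -6.000e-02
 -0.000e+00] 0.9952607361986385
```

step_arm(
  steps=[
    {"tx": 0.4, "ty": 0.6, "tz": 0, "turn": 0, "gripper": -1},
    {"tx": 0, "ty": 0, "tz": 0, "turn": 0, "gripper": -1},
    {"tx": 0, "ty": 0, "tz": -1, "turn": 0, "gripper": -1},
    {"tx": 0, "ty": 0, "tz": -1, "turn": 0, "gripper": -1},
    {"tx": 0, "ty": 0, "tz": -0.5, "turn": 0, "gripper": -1},
    {"tx": 0, "ty": 0, "tz": 0, "turn": 0, "gripper": -1},
    {"tx": 0, "ty": 0, "tz": 0, "turn": 0, "gripper": -1},
  ],
)

```text
time_s: 11.4
tool_pos: [0.4946, 0.3117, 0.0896]
tcp_rot: [[0.011, 0.016, 1.0], [-0.011, 1.0, -0.016], [-1.0, -0.011, 0.011]]
contact_force: [0.5, -0.6, -0.4]
opening: 0.998
```

step_arm(
  steps=[
    {"tx": 0, "ty": 0.5, "tz": 0, "turn": 0, "gripper": -1},
    {"tx": 0, "ty": 0.1, "tz": -0.5, "turn": 0, "gripper": -1},
    {"tx": 0, "ty": 0.1, "tz": -1, "turn": 0, "gripper": -1},
    {"tx": 0, "ty": 0, "tz": -0.6, "turn": 0, "gripper": -1},
    {"tx": 0, "ty": 0, "tz": 0, "turn": 0, "gripper": -1},
    {"tx": 0, "ty": 0, "tz": 0, "turn": 0, "gripper": -1},
  ],
)

```text
time_s: 12.0
tool_pos: [0.4959, 0.3291, 0.048]
tcp_rot: [[0.016, 0.015, 1.0], [-0.007, 1.0, -0.015], [-1.0, -0.007, 0.016]]
contact_force: [0.1, -0.0, 0.5]
opening: 1.001
```

step_arm(
  steps=[
    {"tx": 0, "ty": -0.35, "tz": -0.35, "turn": 0, "gripper": -1},
    {"tx": 0, "ty": 0, "tz": 0, "turn": 0, "gripper": -1},
    {"tx": 0, "ty": 0, "tz": 0, "turn": 0, "gripper": -1},
  ],
)

```text
time_s: 12.3
tool_pos: [0.4966, 0.3213, 0.0415]
tcp_rot: [[0.017, 0.016, 1.0], [-0.007, 1.0, -0.015], [-1.0, -0.006, 0.017]]
contact_force: [0.8, 0.5, 0.3]
opening: 1.004
```

step_arm(
  steps=[
    {"tx": 0, "ty": 0.05, "tz": -0.1, "turn": 0, "gripper": 1},
    {"tx": 0, "ty": 0, "tz": 0, "turn": 0, "gripper": 1},
    {"tx": 0, "ty": 0, "tz": 0, "turn": 0, "gripper": 1},
    {"tx": 0, "ty": 0, "tz": 0, "turn": 0, "gripper": 1},
    {"tx": 0, "ty": 0, "tz": 0, "turn": 0, "gripper": 1},
    {"tx": 0, "ty": 0, "tz": 0, "turn": 0, "gripper": 1},
    {"tx": 0, "ty": 0, "tz": 0, "turn": 0, "gripper": 1},
    {"tx": 0, "ty": 0, "tz": 0, "turn": 0, "gripper": 1},
  ],
)

```text
time_s: 13.1
tool_pos: [0.4964, 0.3224, 0.0401]
tcp_rot: [[0.017, 0.016, 1.0], [-0.006, 1.0, -0.016], [-1.0, -0.006, 0.017]]
contact_force: [-0.7, 0.2, 0.7]
opening: 0.584
```

step_arm(
  steps=[
    {"tx": 0, "ty": 0, "tz": 0.3, "turn": 0, "gripper": 1},
    {"tx": 0, "ty": 0, "tz": 0.6, "turn": 0, "gripper": 1},
    {"tx": 0, "ty": 0, "tz": 0.8, "turn": 0, "gripper": 1},
    {"tx": 0, "ty": 0, "tz": 0.8, "turn": 0, "gripper": 1},
    {"tx": 0, "ty": 0, "tz": 0.8, "turn": 0, "gripper": 1},
    {"tx": 0, "ty": 0, "tz": 0.8, "turn": 0, "gripper": 1},
    {"tx": 0, "ty": 0, "tz": 0.6, "turn": 0, "gripper": 1},
    {"tx": 0, "ty": 0, "tz": 0.3, "turn": 0, "gripper": 1},
  ],
)

```text
time_s: 13.9
tool_pos: [0.494, 0.3201, 0.1454]
tcp_rot: [[0.013, 0.016, 1.0], [-0.01, 1.0, -0.016], [-1.0, -0.01, 0.013]]
contact_force: [0.4, 0.1, -4.2]
opening: 0.583
```

step_arm(
  steps=[
    {"tx": 0, "ty": 0, "tz": 0, "turn": 0, "gripper": 1},
    {"tx": 0, "ty": 0, "tz": 0, "turn": 0, "gripper": 1},
    {"tx": 0, "ty": 0, "tz": 0, "turn": 0, "gripper": 1},
    {"tx": 0, "ty": 0, "tz": 0, "turn": 0, "gripper": 1},
    {"tx": 0, "ty": 0, "tz": 0, "turn": 0, "gripper": 1},
    {"tx": 0, "ty": 0, "tz": 0, "turn": 0, "gripper": 1},
    {"tx": 0, "ty": 0, "tz": 0, "turn": 0, "gripper": 1},
    {"tx": 0, "ty": 0, "tz": 0, "turn": 0, "gripper": 1},
  ],
)

```text
time_s: 14.7
tool_pos: [0.4927, 0.3191, 0.1435]
tcp_rot: [[0.009, 0.016, 1.0], [-0.013, 1.0, -0.015], [-1.0, -0.013, 0.009]]
contact_force: [0.3, 0.3, -4.4]
opening: 0.585
```

```bash
python3 -c "
from h import *
F=[]
for i in range(6):
    a=ctrl.grab_frame('side');F.append(ctrl.get_obs()['contact_force'])
cv2.imwrite('pics/s6.png',a[50:350,50:350]);o=ctrl.get_obs();print(np.mean(F,0),o['tool_pos'],o['opening'],o['tcp_rot'].round(3).tolist())"
```

```text
[ 0.31507486 -0.21833303 -4.13025833] [0.49278114 0.31913507 0.14367018] 0.5811682744042389 [[0.009, 0.016, 1.0], [-0.013, 1.0, -0.016], [-1.0, -0.012, 0.01]]
```

View pics/s6.png

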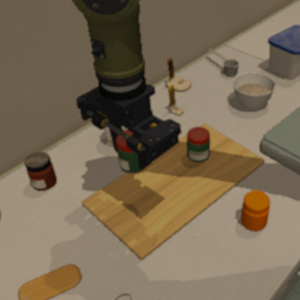

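A weighs 4.1 N, so it is the heavier; it hangs upright and B stands on the board. I'll raise it a bit and carry it to the bowl.

step_arm(
  steps=[
    {"tx": 0, "ty": -0.3, "tz": 0.6, "turn": 0, "gripper": 1},
    {"tx": 0, "ty": -0.6, "tz": 0.6, "turn": 0, "gripper": 1},
    {"tx": 0, "ty": -0.8, "tz": 0.4, "turn": 0, "gripper": 1},
    {"tx": 0, "ty": -0.8, "tz": 0, "turn": 0, "gripper": 1},
    {"tx": 0, "ty": -0.8, "tz": 0, "turn": 0, "gripper": 1},
    {"tx": 0, "ty": -0.8, "tz": 0, "turn": 0, "gripper": 1},
    {"tx": 0, "ty": -0.8, "tz": 0, "turn": 0, "gripper": 1},
    {"tx": 0, "ty": -0.8, "tz": 0, "turn": 0, "gripper": 1},
  ],
)

```text
time_s: 15.8
tool_pos: [0.4925, 0.1939, 0.18]
tcp_rot: [[0.011, 0.018, 1.0], [-0.013, 1.0, -0.018], [-1.0, -0.013, 0.012]]
contact_force: [0.2, -0.5, -4.1]
opening: 0.588
```

step_arm(
  steps=[
    {"tx": 0, "ty": -0.8, "tz": 0, "turn": 0, "gripper": 1},
    {"tx": 0.1, "ty": -0.8, "tz": 0, "turn": 0, "gripper": 1},
    {"tx": 0.1, "ty": -0.8, "tz": 0, "turn": 0, "gripper": 1},
    {"tx": 0.1, "ty": -0.8, "tz": 0, "turn": 0, "gripper": 1},
    {"tx": 0.1, "ty": -0.8, "tz": 0, "turn": 0, "gripper": 1},
    {"tx": 0.1, "ty": -0.8, "tz": 0, "turn": 0, "gripper": 1},
    {"tx": 0.1, "ty": -0.8, "tz": 0, "turn": 0, "gripper": 1},
    {"tx": 0.1, "ty": -0.8, "tz": 0, "turn": 0, "gripper": 1},
  ],
)

```text
time_s: 16.6
tool_pos: [0.5024, 0.0458, 0.1793]
tcp_rot: [[0.006, 0.029, 1.0], [-0.02, 0.999, -0.029], [-1.0, -0.02, 0.006]]
contact_force: [-0.1, -1.1, -4.2]
opening: 0.584
```

step_arm(
  steps=[
    {"tx": 0.15, "ty": -0.8, "tz": 0, "turn": 0, "gripper": 1},
    {"tx": 0.15, "ty": -0.8, "tz": 0, "turn": 0, "gripper": 1},
    {"tx": 0.15, "ty": -0.8, "tz": 0, "turn": 0, "gripper": 1},
    {"tx": 0.15, "ty": -0.8, "tz": 0, "turn": 0, "gripper": 1},
    {"tx": 0.15, "ty": -0.8, "tz": 0, "turn": 0, "gripper": 1},
    {"tx": 0.1, "ty": -0.8, "tz": 0, "turn": 0, "gripper": 1},
    {"tx": 0.1, "ty": -0.6, "tz": 0, "turn": 0, "gripper": 1},
    {"tx": 0, "ty": -0.3, "tz": 0, "turn": 0, "gripper": 1},
  ],
)

```text
time_s: 17.4
tool_pos: [0.5146, -0.0876, 0.1786]
tcp_rot: [[-0.001, 0.043, 0.999], [-0.026, 0.999, -0.043], [-1.0, -0.026, 0.001]]
contact_force: [0.2, -0.2, -3.7]
opening: 0.585
```

step_arm(
  steps=[
    {"tx": 0, "ty": 0, "tz": 0, "turn": 0, "gripper": 1},
    {"tx": 0, "ty": 0, "tz": 0, "turn": 0, "gripper": 1},
  ],
)

```text
time_s: 17.6
tool_pos: [0.5137, -0.0888, 0.1784]
tcp_rot: [[-0.002, 0.046, 0.999], [-0.026, 0.999, -0.046], [-1.0, -0.026, -0.0]]
contact_force: [0.2, 0.6, -5.8]
opening: 0.585
```

step_arm(
  steps=[
    {"tx": 0.25, "ty": -0.4, "tz": 0, "turn": 0, "gripper": 1},
    {"tx": 0.25, "ty": -0.6, "tz": 0, "turn": 0, "gripper": 1},
    {"tx": 0.1, "ty": -0.5, "tz": -0.4, "turn": 0, "gripper": 1},
    {"tx": 0, "ty": -0.1, "tz": -0.6, "turn": 0, "gripper": 1},
    {"tx": 0, "ty": 0, "tz": -0.6, "turn": 0, "gripper": 1},
    {"tx": 0, "ty": 0, "tz": -0.3, "turn": 0, "gripper": 1},
    {"tx": 0, "ty": 0, "tz": 0, "turn": 0, "gripper": 1},
    {"tx": 0, "ty": 0, "tz": 0, "turn": 0, "gripper": 1},
  ],
)

```text
time_s: 18.4
tool_pos: [0.5261, -0.1208, 0.1356]
tcp_rot: [[-0.004, 0.041, 0.999], [-0.024, 0.999, -0.041], [-1.0, -0.024, -0.003]]
contact_force: [-0.2, -0.4, -4.4]
opening: 0.589
```

```bash
python3 -c "
from h import *
a=ctrl.grab_frame('scene');b=ctrl.grab_frame('side');F=[]
for i in range(4): ctrl.grab_frame('side');o=ctrl.get_obs();F.append([*o['tool_pos'],*o['contact_force']])
cv2.imwrite('pics/f7.png',np.hstack([cv2.resize(x,(400,300)) for x in(a[100:310,170:450],b[60:270,120:400])]))
print(np.round(F,4),o['opening'],o['tcp_rot'].round(3).tolist(),o['qvel'].round(2))"
```

```text
[[ 0.5266 -0.121   0.1363  0.2202  0.1892 -4.7825]
 [ 0.5267 -0.1211  0.1364  0.4047 -0.2737 -3.7426]
 [ 0.5268 -0.1212  0.1365 -0.2847 -0.5309 -4.4831]
 [ 0.5267 -0.1213  0.1365  0.0505 -0.306  -4.2474]] 0.5886291022979687 [[-0.002, 0.042, 0.999], [-0.024, 0.999, -0.042], [-1.0, -0.024, -0.001]] [ 0.12 -0.04 -0.04  0.08  0.02 -0.   -0.03]
```

View pics/f7.png

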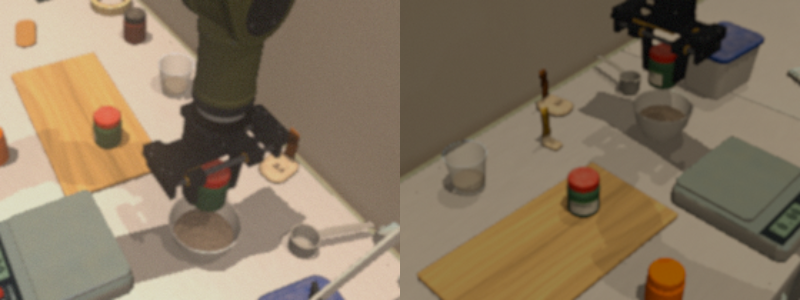

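Both views show the heavy jar upright above the bowl, at about (210,190) in the left view and (662,65) in the right. B stands on the board and the bowl has not moved. The arm is still, with underside at about 0.108 m. Handing in.

```bash
python3 -c "
from h import *
print(ctrl.job_done())"
```

```text
the job is handed in; nothing more can be done
None
```

I handed the job in with the heavier jar held still over the white bowl and the lighter one back on the board. The hand-in gives no verdict.

- **Weighing:** The near jar (B) read about 2.0 N at the wrist when lifted about 10 cm. I set it back within 4 mm of its start, by camera. The far jar (A) read about 4.1 N, so it was the heavier. These readings jump by roughly half a newton.
- **Final pose:** A is held at x 0.527, y −0.121, within about 4 mm of the bowl centre I estimated from the images (0.524, −0.120). Its underside is about 0.108 m above the bench and its tilt about 1.5°. The grip was unchanged, and the arm was nearly still (under 0.2 mm drift over the last readings).
- **Last pictures:** B stands upright on the board, and the bowl, cup, tile and brown jar look undisturbed.
- **Disagreements:** The two camera views put the bowl centre about 13 mm apart in x, inside the 40 mm tolerance, so I used their average. When setting B down, the wrist force did not clearly show contact; I judged it from the height no longer falling.

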